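Click the specimen wheel round to the setting disc

ROBOT

A 7-joint arm with a two-finger parallel gripper is mounted at the origin on the work surface. World frame = base frame: x ahead of the robot, y to its left, z up, the work surface at z = 0. Lengths are in m, angles in rad, forces in N, time in s.
With the tool pointing down it reaches from about 0.4 to 0.875 m from the base axis. Payload 19.3 kg.
Tool frame: the origin (TCP) lies at the very end of the fingers, on their centre line; the grasp point (between the pads) lies 19 mm behind it; z points along the fingers, y is the line along which they close (so a half turn about z gives the same grasp; the last joint's range is limited). The gripper opens to 85 mm and grips with 20 to 120 N. Pads are 22 mm wide; open, the fingers measure 114 mm over their backs; the gripper's body (76 mm by 85 mm) begins 54 mm behind the grasp point. The pads swing forward as they close: fully open they stand 13 mm farther back than shut.
Start: joints at [-1.386, 0.521, -0.036, 1.599, 0.021, 1.021, -0.113], TCP at [0.158, 0.605, 0.231] pointing down, gripper open.
Joint ranges: [-2.91, 2.91], [-0.3, 2.13], [-1.5, 1.42], [0.17, 2.43], [-1.26, 4.41], [0.16, 1.93], [-2.52, 2.52]. Speed limits (rad/s): [1.89, 1.89, 2.39, 2.39, 3.01, 3.01, 3.01].

INTERFACE

Orientations are given as [roll, pitch, yaw] about the fixed x, y, z axes, in that order (R = Rz(yaw) Ry(pitch) Rx(roll)).
In Python, from workcell import bot gives the robot as it stands. The module is installed in compiled form; this text tells all that it offers.
- The arm moves only by the tool apply_moves, never from a script. Its arguments are lists of equal length, an entry for each row: "claw": the finger opening in m, from 0 to 0.0854; "xyz": the shift along the tool's x, y, z in m, a list of three; "twist": the turn, a rotation vector about the tool's x, y, z in rad, a list of three. A call has 1 to 20 rows; each row shifts and turns the commanded pose from where the row before left it, along the tool's axes as they then stand; what a row does not reach is not made up. A row lasts 1/10 s, in which the tool goes at most 50 mm and 8.59 degrees, less where a joint would pass 70% of its speed; a pose out of reach is approached as far as the arm can. A call with a gripper value outside its range is refused whole. The fingers move at their own pace and stop on an object; "force" is the grip in N (left out, the last holds). Time passes only in rows, so rows that do not move let the fingers close. It gives the time, the measured TCP pose, the force, the opening and the grip force at its end, in the units of the state.
- bot.observe(): the state, without advancing time (a new reading comes with each control period).
- bot.grab_frame(name): name is "side" or "top" or "wrist"; returns a dict with "img" (480x640x3 uint8, red, green, blue), "vfov" (degrees; the focal length in pixels is half the picture's height over the tangent of half this angle, whatever the lens; pixels are square), "cx", "cy" (the principal point, pixels), "view" (4x4, takes a point from world to camera coordinates). Camera axes: x right, y up, looking along -z (the intrinsics and any distortion apply to the point x, -y, -z); pixel columns grow to the right and rows downward; lengths in m; the calibration is good to about 2 mm. The wrist camera is an equidistant fisheye: a pixel r from the principal point sees the ray r / f radians off the axis. A picture is of the moment at which its call begins. There is no depth.
- bot.job_done(): hands the job in; it is judged then, once.
Trained networks look in the newest picture that a camera, given by its name, has taken for a name from the list of things; names that differ only in an ending like _2 or _b are one class to them, and where a whole thing is asked for, a point or a joint stands for the part that bears it (a point fixed in the world has none). Each returns a list of dicts, best first, with "score" (0 to 1); they miss things now and then, are a little off and sometimes report something else, mostly with a low value. They report only what shows in the picture. A call takes as long as a camera call.
- bot.find_in(camera, query): "position" ([x, y, z] in m, in world coordinates, good to about 4 mm: the middle of the surface that is visible of it).
The state is a dict: "clock": time; "qpos": joint angles; "qd": joint speeds; "joint_efforts": joint torques, N m; "position": TCP position; "tool_rot": TCP orientation; "force": force on the tool from outside, world axes, zero at the start; "moment": the same for the moment, N m; "grip_width": finger opening in m; "finger_force": force on a finger pad.
Only numpy, scipy, OpenCV 4.12 (cv2) and the standard library are available. Lean on these libraries where they do the work, as an engineer would, in place of code of your own. Each camera call takes 0.05 s, during which the arm holds its last target. There are 200 camera calls.

TASK

Before measuring brake-lining coupons the thickness gauge must be zeroed: click the notched specimen wheel round, flicking its edge with a fingertip, either way round, until the round steel setting disc stands directly under the gauge's spindle with the wheel seated in its click. Keep off the gauge, the specimens and the dark plate that carries them; lift nothing, and leave everything else on the bench where it is.

Things in the scene. Friction and masses are not known exactly. Their poses are not given: they have to be found in the camera images.
- stand: Bench comparator stand, fixed: grey base plate 230 x 140 mm, 22 mm high; steel column 28 mm thick, 257 mm high. Origin: on the table straight below the wheel's axis. z up; x points from the wheel's axis to gauge and column (column axis at x = 140 mm). Plate: x = -55 to 175, y = -70 to 70 mm; the wheel's -x side, towards the robot, overhangs it. Plunger block under the wheel's +y edge, top 46 mm.
- wheel (a joint): Angle of the specimen wheel about its upright axis, rad, growing anticlockwise seen from above, endless; 0 or any full turn: setting disc under the spindle. A sprung plunger seats it in 8 clicks a turn, one each 0.785 rad (45 degrees); it starts seated, 2 to 6 clicks above 0. Pushed past half a click it snaps to the next by itself, else it springs back; about 5 N at the edge moves it.
- wheel_top (a point): Centre of the aluminium wheel's upper face, 60 mm above the table. Level disc, radius 70 mm, 12 mm thick, 26 mm of air or more below its edge. 8 blunt lobes, as thick as the disc, 24 mm wide up to radius 75 mm, then 16 mm, end at radius 86 mm; finger notches of about 45 mm between. Seated: lobes at 22.5, 67.5 ..., notch centres at 0, 45, 90 ... degrees from the stand's x axis.
- setting_disc (a point): Centre of the top face, 71 mm above the table, of the round steel setting disc (25 mm across, 7 mm thick), carried by the wheel 47 mm from its axis. The 7 other places of the wheel, 45 degrees apart, hold dark square brake-lining coupons 25 mm wide and 7 mm thick. Its x axis points from the wheel's axis outwards.
- nest: The dark steel carrier plate (radius 64 mm, top 64 mm above the table) bolted on the wheel, with the 7 coupons, the setting disc (tops at 71 mm) and a centre nut (top at 80 mm): not to be touched. Origin: on the table below the wheel's axis; it turns with the wheel, its x axis towards the setting disc.
- spindle_tip (a point): Tip of the dial gauge's spindle, 78 mm above the table and 47 mm from the wheel's axis on the stand's x side; the gauge is parked 7 mm clear of the specimens.
- gauge: Dial gauge and its bracket, fixed to the column: not to be touched. Round dial case 59 mm across, 25 mm thick, upright above the spindle, centre 158 mm above the table and 47 mm from the wheel's axis, top of the gauge at 201 mm; below it, from 104 to 124 mm, the bracket, 24 mm wide, runs back to the column at 140 mm. Origin and axes as the stand's.
- brake_pad: Loose disc-brake pad, 52 x 136 mm, 17 mm high, left (+y) of the wheel. Origin: centre of its underside. A bystander.
- load_weight: Loose brass weight, 50 mm across and 50 mm high, right of the wheel. Origin: centre of its underside. A bystander.
- spare_coupon: Loose square coupon, 25 x 25 x 7 mm, lying on the base plate of the stand beside the column. Origin: centre of its underside. A bystander.
- screwdriver: Loose screwdriver with a yellow handle lying on the table. A bystander.
- caliper: Loose digital caliper, about 230 mm long and 12 mm high, lying on the table. A bystander.
- wash_bottle: Loose white bottle, 64 mm across, 160 mm high, standing to the right of the stand. Origin: centre of its underside. A bystander.

How it is judged:
At the end, for the whole second after the job is handed in: The setting disc's centre is within 4 mm, sideways, of the spindle's axis, the wheel at rest, and every loose bystander is within 20 mm of where it began (horizontal distance between setting_disc and spindle_tip below 0.004 m and velocity of joint wheel between -0.05 and 0.05 rad/s and distance of each of brake_pad, load_weight, spare_coupon, screwdriver, caliper, wash_bottle from where it was at the start of the episode below 0.02 m); the robot touches nothing.
It fails at once if the dial gauge or its bracket is touched (over 1 N) (contact force between any of the fingers, the arm and gauge above 1 N).
It fails at once if the specimens or the plate that carries them are touched (over 1 N): only the wheel's edge may be worked (contact force between any of the fingers, the arm and nest above 1 N).
It fails at once if the stand or its wheel is pushed (over 2 N) with the arm or the body of the gripper instead of the fingers (contact force between the arm and stand above 2 N).
It fails at once if a loose bystander is lifted or shifted by more than 20 mm (distance of any of brake_pad, load_weight, spare_coupon, screwdriver, caliper, wash_bottle from where it was at the start of the episode above 0.02 m).
It also fails if it takes over 58 s, if anything falls off the work surface, if the arm or the gripper's body presses on something with over 40 N, if the wrist force passes 120 N, or if a joint passes its speed limit or range.

## Working session

There is one attempt and no reset: what is moved stays moved. The work goes in short steps, Python scripts to look and compute and a tool call to move; the robot and the scene stay as the last step left them, time stands still between calls to the robot, and variables do not carry over. Pictures are saved under pics/ and viewed, at most 10 in all, crops included, and the job is handed in when it is done.

Besides the shell and the picture viewer there is one more tool, called after "Request:" in YAML: its name, and indented under it one key for each argument. apply_moves: Moves the arm, as the interface text tells. Its arguments: {"type":"object","properties":{"claw":{"type":"array"},"xyz":{"type":"array"},"twist":{"type":"array"},"force":{"type":"number"}},"required":["claw","xyz","twist"]}

```bash
mkdir -p pics; cat > h.py <<'E'
from workcell import bot
import numpy as np, cv2
def save(c,n):
    f=bot.grab_frame(c); cv2.imwrite(f'pics/{n}.png',f['img'][:,:,::-1]); return f
E
python3 - <<'E'
from h import *
s=bot.observe(); print(s['clock'],s['position'],s['tool_rot'])
for c in ['top','side']:
    f=save(c,c+'0'); print(c,f['vfov'],f['cx'],f['cy'],np.round(f['view'],3).tolist())
    for q in ['wheel_top','setting_disc','spindle_tip','stand','gauge','brake_pad','load_weight','wash_bottle']:
        print(q,[(np.round(d['position'],3).tolist(),round(d['score'],2)) for d in bot.find_in(c,q)[:2]])
print(bot.observe()['clock'])
E
```

```text
0.0 [0.1575115  0.60449454 0.23072841] [-3.14050808e+00  1.07453308e-04  2.88676567e+00]
top 57.1148133854416 319.0820489889272 241.72096934537262 [[-0.118, -0.993, 0.0, 0.015], [0.971, -0.116, 0.209, -0.562], [-0.208, 0.025, 0.978, -0.839], [0.0, 0.0, 0.0, 1.0]]
wheel_top [([0.528, -0.085, 0.066], 0.98), ([0.527, -0.085, 0.064], 0.39)]
setting_disc [([0.531, -0.084, 0.062], 0.85)]
spindle_tip [([0.613, -0.094, 0.13], 0.8)]
stand [([0.571, -0.09, 0.062], 0.6)]
gauge [([0.615, -0.096, 0.134], 0.91)]
brake_pad [([0.599, 0.086, 0.02], 0.57)]
load_weight [([0.55, -0.248, 0.029], 0.77)]
wash_bottle [([0.576, -0.347, 0.105], 0.57)]
side 57.87720512481796 317.73876344926214 247.13306145233437 [[-0.982, -0.191, -0.005, 0.536], [0.139, -0.73, 0.669, -0.154], [-0.132, 0.656, 0.743, -0.809], [0.0, 0.0, 0.0, 1.0]]
wheel_top []
setting_disc [([0.532, -0.081, 0.067], 0.98)]
spindle_tip [([0.608, -0.081, 0.128], 0.71)]
stand [([0.59, -0.08, 0.06], 0.56), ([0.535, -0.07, 0.065], 0.29)]
gauge [([0.338, -0.234, 0.005], 0.72), ([0.608, -0.086, 0.128], 0.61)]
brake_pad [([0.6, 0.101, 0.017], 0.56)]
load_weight [([0.554, -0.239, 0.027], 0.82), ([0.53, -0.067, 0.063], 0.61)]
wash_bottle [([0.581, -0.341, 0.088], 0.98)]
0.9
```

View pics/top0.png

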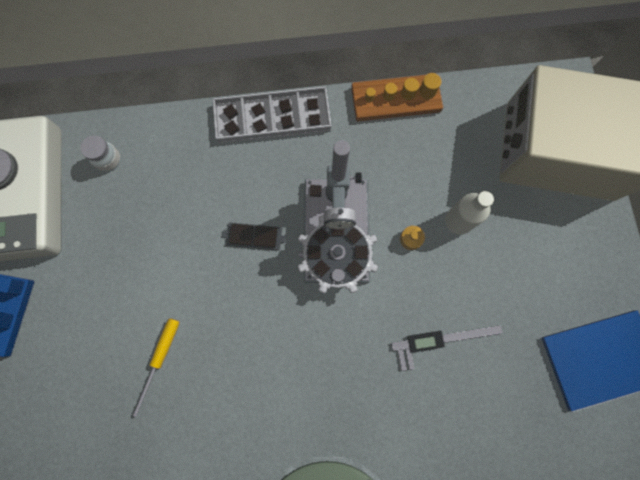

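View pics/side0.png

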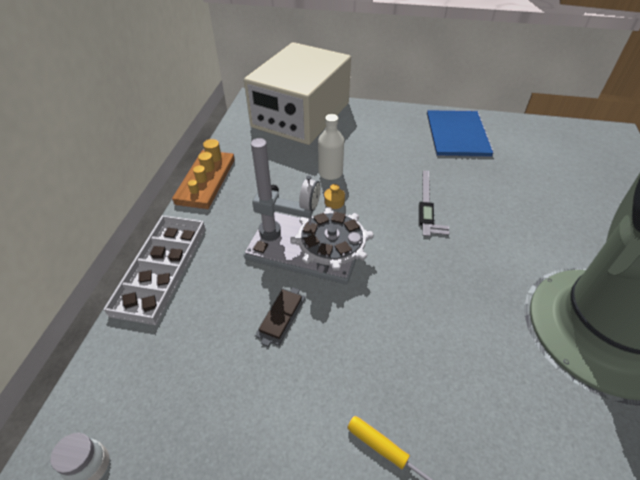

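The top view shows the wheel around (338,253), with the gauge at (341,215) and the column at (341,150). A round light disc near (338,275), on the robot side, is probably the setting disc. The side view shows it near (354,238). I'll enlarge both views to measure.

```bash
cat >> h.py <<'E'
def ray(f,u,v,z):
    F=240/np.tan(np.radians(f['vfov'])/2); V=np.array(f['view'])
    d=V[:3,:3].T@np.array([(u-f['cx'])/F,-(v-f['cy'])/F,-1]); o=-V[:3,:3].T@V[:3,3]
    return o+d*(z-o[2])/d[2]
def proj(f,p):
    F=240/np.tan(np.radians(f['vfov'])/2); V=np.array(f['view']); c=V[:3,:3]@np.array(p)+V[:3,3]
    return f['cx']-F*c[0]/c[2], f['cy']+F*c[1]/c[2]
E
python3 - <<'E'
from h import *
t=bot.grab_frame('top'); s=bot.grab_frame('side')
a=cv2.resize(t['img'][200:310,285:391],(424,440),interpolation=cv2.INTER_CUBIC)
b=cv2.resize(s['img'][195:285,285:379],(376,440)[0:2],interpolation=cv2.INTER_CUBIC) if 0 else cv2.resize(s['img'][195:305,285:379],(376,440),interpolation=cv2.INTER_CUBIC)
cv2.imwrite('pics/c.png',np.hstack([a,b])[:,:,::-1])
c=ray(t,338,252,.08);print('nut',c,'disc',ray(t,338,275,.071),ray(s,354,238,.071),'nut side',ray(s,331,233,.08))
print('col top',ray(t,341,144,.257),ray(s,260,142,.257),'corners plate',ray(t,306,182,.022),ray(t,367,181,.022))
E
```

```text
nut [ 0.52998179 -0.08591122  0.08      ] disc [ 0.48571288 -0.08062047  0.071     ] [ 0.48630921 -0.07848159  0.071     ] nut side [ 0.53275957 -0.07504923  0.08      ]
col top [ 0.67762139 -0.10228194  0.257     ] [ 0.66989024 -0.10533999  0.257     ] corners plate [ 0.70336904 -0.04007396  0.022     ] [ 0.68989698 -0.17286414  0.022     ]
```

View pics/c.png

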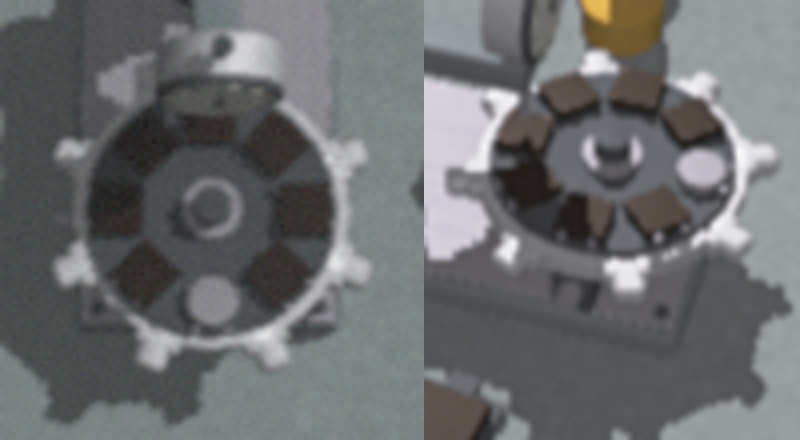

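The crop shows the setting disc (top view 338.5,274.8) diametrically opposite the gauge. The wheel is therefore at about 180°, four clicks off, and either direction works. Next I'll fit the axis and stand yaw from the lobe tips.

```bash
python3 - <<'E'
from h import *
from scipy.optimize import least_squares
t=bot.grab_frame('top'); s=bot.grab_frame('side')
T=np.array([(363,152),(60,150),(58,272),(150,368),(273,366),(367,272)])/4+[285,200]
S=np.array([(776,158),(740,247),(627,292),(505,262),(450,180),(487,98),(600,55),(715,77)])
S=(S-[424,0])/4+[285,195]
def pts(p): return [[p[0]+.086*np.cos(a),p[1]+.086*np.sin(a),.056] for a in p[2]+np.radians(22.5+45*np.arange(8))]
def res(p,f,M):
    P=np.array([proj(f,q) for q in pts(p)])
    return np.concatenate([P[np.argmin(((P-m)**2).sum(1))]-m for m in M])
for n,fn in (('top',lambda p:res(p,t,T)),('side',lambda p:res(p,s,S)),('both',lambda p:np.r_[res(p,t,T),res(p,s,S)])):
    r=least_squares(fn,[.531,-.083,-.1]); print(n,r.x.round(4),np.sqrt(np.mean(r.fun**2)).round(2))
o=bot.observe();x=r.x
for a in (135,180,225):
    w=x[2]+np.radians(a); print(a,'r89',x[:2]+.089*np.array([np.cos(w),np.sin(w)]),'r130',x[:2]+.13*np.array([np.cos(w),np.sin(w)]),'yaw',w+np.pi+np.pi/2-2*np.pi)
w=x[2]+np.radians(135);g=x[:2]+.13*np.array([np.cos(w),np.sin(w)])-o['position'][:2]
y=o['tool_rot'][2];print('tool shift',g@[np.cos(y),np.sin(y)],g@[np.sin(y),-np.cos(y)],o['clock'])
E
```

```text
top [ 0.533  -0.0871 -0.1223] 0.82
side [ 0.5323 -0.0878 -0.125 ] 0.86
both [ 0.5326 -0.0874 -0.1243] 0.86
135 r89 [ 0.47794441 -0.01717705] r130 [0.45277086 0.01518485] yaw 0.661104444496643
180 r89 [ 0.44427602 -0.07639237] r130 [ 0.40359232 -0.07130943] yaw 1.4465026078940912
225 r89 [ 0.46234043 -0.14207107] r130 [ 0.42997853 -0.16724461] yaw 2.2319007712915386
tool shift -0.43432518426476563 -0.4961541689189328 1.1
```

Request:
apply_moves:
  claw: [0,0,0,0,0,0,0,0,0,0,0,0,0,0,0,0,0,0,0,0]
  xyz:
    - [-0.0217,-0.0248,0]
    - [-0.0217,-0.0248,0]
    - [-0.0217,-0.0248,0]
    - [-0.0217,-0.0248,0]
    - [-0.0217,-0.0248,0]
    - [-0.0217,-0.0248,0]
    - [-0.0217,-0.0248,0]
    - [-0.0217,-0.0248,0]
    - [-0.0217,-0.0248,0]
    - [-0.0217,-0.0248,0]
    - [-0.0217,-0.0248,0]
    - [-0.0217,-0.0248,0]
    - [-0.0217,-0.0248,0]
    - [-0.0217,-0.0248,0]
    - [-0.0217,-0.0248,0]
    - [-0.0217,-0.0248,0]
    - [-0.0217,-0.0248,0]
    - [-0.0217,-0.0248,0]
    - [-0.0217,-0.0248,0]
    - [-0.0217,-0.0248,0]
  twist:
    - [0,0,0]
    - [0,0,0]
    - [0,0,0]
    - [0,0,0]
    - [0,0,0]
    - [0,0,0]
    - [0,0,0]
    - [0,0,0]
    - [0,0,0]
    - [0,0,0]
    - [0,0,0]
    - [0,0,0]
    - [0,0,0]
    - [0,0,0]
    - [0,0,0]
    - [0,0,0]
    - [0,0,0]
    - [0,0,0]
    - [0,0,0]
    - [0,0,0]

```text
clock: 3.1
position: [0.453, 0.0142, 0.2315]
tool_rot: [3.141, 0.0, 2.887]
force: [1.0, 0.7, 0.1]
grip_width: 0.0001
finger_force: 0.0
```

Request:
apply_moves:
  claw: [0,0,0,0,0,0,0,0,0,0,0,0,0,0,0,0,0,0,0,0]
  xyz:
    - [0,0,0.005]
    - [0,0,0.005]
    - [0,0,0.005]
    - [0,0,0.005]
    - [0,0,0.005]
    - [0,0,0.005]
    - [0,0,0.005]
    - [0,0,0.005]
    - [0,0,0.005]
    - [0,0,0.005]
    - [0,0,0.005]
    - [0,0,0.005]
    - [0,0,0.005]
    - [0,0,0.005]
    - [0,0,0.005]
    - [0,0,0.005]
    - [0,0,0.005]
    - [0,0,0.005]
    - [0,0,0.005]
    - [0,0,0.005]
  twist:
    - [0,0,0.1113]
    - [0,0,0.1113]
    - [0,0,0.1113]
    - [0,0,0.1113]
    - [0,0,0.1113]
    - [0,0,0.1113]
    - [0,0,0.1113]
    - [0,0,0.1113]
    - [0,0,0.1113]
    - [0,0,0.1113]
    - [0,0,0.1113]
    - [0,0,0.1113]
    - [0,0,0.1113]
    - [0,0,0.1113]
    - [0,0,0.1113]
    - [0,0,0.1113]
    - [0,0,0.1113]
    - [0,0,0.1113]
    - [0,0,0.1113]
    - [0,0,0.1113]

```text
clock: 5.1
position: [0.4527, 0.0155, 0.1312]
tool_rot: [3.141, -0.0, 0.656]
force: [0.8, -0.8, -0.5]
grip_width: -0.0001
finger_force: 0.0
```

Request:
apply_moves:
  claw: [0,0,0,0,0,0,0,0,0,0,0,0,0,0]
  xyz:
    - [0,0,0.014]
    - [0,0,0.014]
    - [0,0,0.014]
    - [0,0,0.014]
    - [0,0,0.014]
    - [0,0,0.014]
    - [0,0,0]
    - [0,0.007,0]
    - [0,0.007,0]
    - [0,0.007,0]
    - [0,0.007,0]
    - [0,0.006,0]
    - [0,0.006,0]
    - [0,0,0]
  twist:
    - [0,0,0]
    - [0,0,0]
    - [0,0,0]
    - [0,0,0]
    - [0,0,0]
    - [0,0,0]
    - [0,0,0]
    - [0,0,0]
    - [0,0,0]
    - [0,0,0]
    - [0,0,0]
    - [0,0,0]
    - [0,0,0]
    - [0,0,0]

```text
clock: 6.5
position: [0.4776, -0.0169, 0.0474]
tool_rot: [3.141, -0.0, 0.66]
force: [0.1, 0.2, 0.9]
grip_width: -0.0002
finger_force: 0.0
```

```bash
python3 - <<'E'
from h import *
s=bot.grab_frame('side'); w=bot.grab_frame('wrist')
a=cv2.resize(s['img'][160:310,240:440],(560,420),interpolation=cv2.INTER_CUBIC)
b=cv2.resize(w['img'],(240,180)); c=np.zeros((420,240,3),np.uint8); c[:180]=b
cv2.imwrite('pics/d.png',np.hstack([a,c])[:,:,::-1])
E
```

```text
(no output)
```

View pics/d.png

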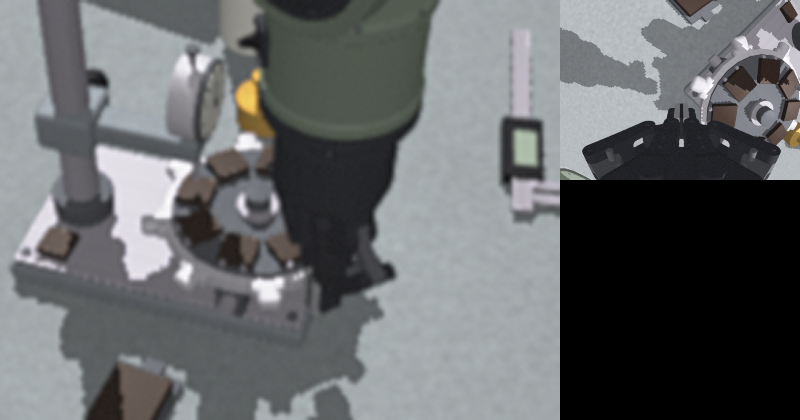

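The finger sits in the 135° notch with no contact force. The outer knuckle end shows at crop (388,275). The inner knuckle mirrors it above the specimens, so I'll check its height.

```bash
python3 - <<'E'
from h import *
from scipy.optimize import least_squares
s=bot.grab_frame('side'); o=bot.observe(); p=o['position']; u=np.array([-.613,.79])
for px in ((388,275),(330,308),(365,288)):
    m=np.array(px)/2.8+[240,160]
    r=least_squares(lambda q:np.array(proj(s,[*(p[:2]+q[0]*u),q[1]]))-m,[.05,.08]); print(px,r.x.round(4))
print(o['force'])
E
```

```text
(388, 275) [0.0706 0.1558]
(330, 308) [0.0139 0.0623]
(365, 288) [0.0499 0.1217]
[ 0.27235967 -0.48922619  0.53559846]
```

Request:
apply_moves:
  claw: [0,0,0,0,0,0,0,0,0,0,0,0,0,0,0,0,0]
  xyz:
    - [-0.00466,0.00012,0]
    - [-0.00466,0.00012,0]
    - [-0.00466,0.00012,0]
    - [-0.00466,0.00012,0]
    - [-0.00466,0.00012,0]
    - [-0.00466,0.00012,0]
    - [-0.00466,0.00012,0]
    - [-0.00466,0.00012,0]
    - [-0.00466,0.00012,0]
    - [-0.00466,0.00012,0]
    - [-0.00466,0.00012,0]
    - [-0.00466,0.00012,0]
    - [-0.00466,0.00012,0]
    - [-0.00466,0.00012,0]
    - [-0.00466,0.00012,0]
    - [0,0,0]
    - [0,0,0]
  twist:
    - [0,0,-0.0524]
    - [0,0,-0.0524]
    - [0,0,-0.0524]
    - [0,0,-0.0524]
    - [0,0,-0.0524]
    - [0,0,-0.0524]
    - [0,0,-0.0524]
    - [0,0,-0.0524]
    - [0,0,-0.0524]
    - [0,0,-0.0524]
    - [0,0,-0.0524]
    - [0,0,-0.0524]
    - [0,0,-0.0524]
    - [0,0,-0.0524]
    - [0,0,-0.0524]
    - [0,0,0]
    - [0,0,0]

```text
clock: 8.35
position: [0.4433, -0.0751, 0.0473]
tool_rot: [-3.141, -0.0, 1.445]
force: [0.6, 0.2, 0.3]
grip_width: 0.0001
finger_force: 0.0
```

```bash
python3 - <<'E'
from h import *
s=bot.grab_frame('side'); w=bot.grab_frame('wrist')
a=cv2.resize(s['img'][160:280,240:400],(480,360),interpolation=cv2.INTER_CUBIC)
b=cv2.resize(w['img'],(320,240)); c=np.zeros((360,320,3),np.uint8); c[:240]=b
cv2.imwrite('pics/e.png',np.hstack([a,c])[:,:,::-1])
o=bot.observe();print(o['position'],o['force'])
E
```

```text
[ 0.44334725 -0.07501761  0.04727915] [-0.22521331 -0.00642388 -0.54256755]
```

View pics/e.png

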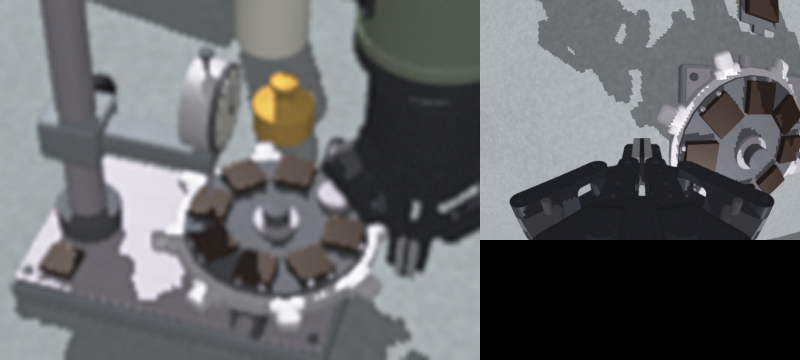

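The setting disc moved one click, to crop (330,192), with the wheel seated and no residual force. I'll continue the arc with the second click.

Request:
apply_moves:
  claw: [0,0,0,0,0,0,0,0,0,0,0,0,0,0,0,0,0]
  xyz:
    - [-0.00466,0.00012,0]
    - [-0.00466,0.00012,0]
    - [-0.00466,0.00012,0]
    - [-0.00466,0.00012,0]
    - [-0.00466,0.00012,0]
    - [-0.00466,0.00012,0]
    - [-0.00466,0.00012,0]
    - [-0.00466,0.00012,0]
    - [-0.00466,0.00012,0]
    - [-0.00466,0.00012,0]
    - [-0.00466,0.00012,0]
    - [-0.00466,0.00012,0]
    - [-0.00466,0.00012,0]
    - [-0.00466,0.00012,0]
    - [-0.00466,0.00012,0]
    - [0,0,0]
    - [0,0,0]
  twist:
    - [0,0,-0.0524]
    - [0,0,-0.0524]
    - [0,0,-0.0524]
    - [0,0,-0.0524]
    - [0,0,-0.0524]
    - [0,0,-0.0524]
    - [0,0,-0.0524]
    - [0,0,-0.0524]
    - [0,0,-0.0524]
    - [0,0,-0.0524]
    - [0,0,-0.0524]
    - [0,0,-0.0524]
    - [0,0,-0.0524]
    - [0,0,-0.0524]
    - [0,0,-0.0524]
    - [0,0,0]
    - [0,0,0]

```text
clock: 10.15
position: [0.4613, -0.1408, 0.0472]
tool_rot: [-3.142, -0.0, 2.231]
force: [1.0, -0.1, -0.6]
grip_width: -0.0004
finger_force: 0.0
```

Request:
apply_moves:
  claw: [0,0,0,0,0,0,0,0,0,0,0,0,0,0,0,0,0,0,0,0]
  xyz:
    - [0,-0.008,0]
    - [0,-0.008,0]
    - [0,-0.009,0]
    - [0.01192,0.00062,0]
    - [0.01192,0.00062,0]
    - [0.01192,0.00062,0]
    - [0.01192,0.00062,0]
    - [0.01192,0.00062,0]
    - [0.01192,0.00062,0]
    - [0.01192,0.00062,0]
    - [0.01192,0.00062,0]
    - [0.01192,0.00062,0]
    - [0.01192,0.00062,0]
    - [0.01192,0.00062,0]
    - [0.01192,0.00062,0]
    - [0.01192,0.00062,0]
    - [0.01192,0.00062,0]
    - [0.01192,0.00062,0]
    - [0,0,0]
    - [0,0,0]
  twist:
    - [0,0,0]
    - [0,0,0]
    - [0,0,0]
    - [0,0,0.1047]
    - [0,0,0.1047]
    - [0,0,0.1047]
    - [0,0,0.1047]
    - [0,0,0.1047]
    - [0,0,0.1047]
    - [0,0,0.1047]
    - [0,0,0.1047]
    - [0,0,0.1047]
    - [0,0,0.1047]
    - [0,0,0.1047]
    - [0,0,0.1047]
    - [0,0,0.1047]
    - [0,0,0.1047]
    - [0,0,0.1047]
    - [0,0,0]
    - [0,0,0]

```text
clock: 12.15
position: [0.4608, 0.003, 0.0472]
tool_rot: [3.141, 0.001, 0.665]
force: [-0.3, -0.6, -0.2]
grip_width: 0.0001
finger_force: 0.0
```

```bash
python3 - <<'E'
from h import *
s=bot.grab_frame('side')
cv2.imwrite('pics/f.png',cv2.resize(s['img'][160:280,240:400],(480,360),interpolation=cv2.INTER_CUBIC)[:,:,::-1])
o=bot.observe();p=o['position'][:2]-[.5326,-.0874];print(np.hypot(*p),np.degrees(np.arctan2(p[1],p[0])+.1243),o['tool_rot'])
E
```

```text
0.115401277589388 135.64337703005987 [-3.14151865e+00  5.78444433e-04  6.64525310e-01]
```

View pics/f.png

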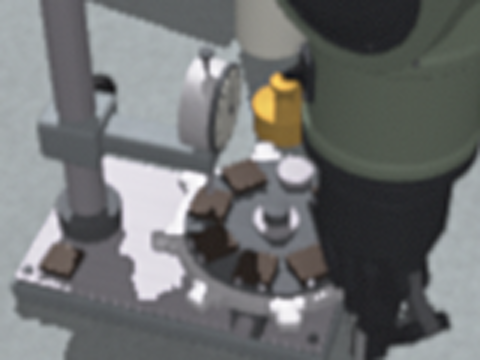

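The setting disc is now at crop (295,170), the 270° place, so two clicks remain. I'll enter the notch again and repeat the sweep.

Request:
apply_moves:
  claw: [0,0,0,0,0,0,0,0,0,0,0,0,0,0,0,0,0,0,0,0]
  xyz:
    - [0,0.009,0]
    - [0,0.009,0]
    - [0,0.008,0]
    - [-0.00466,0.00012,0]
    - [-0.00466,0.00012,0]
    - [-0.00466,0.00012,0]
    - [-0.00466,0.00012,0]
    - [-0.00466,0.00012,0]
    - [-0.00466,0.00012,0]
    - [-0.00466,0.00012,0]
    - [-0.00466,0.00012,0]
    - [-0.00466,0.00012,0]
    - [-0.00466,0.00012,0]
    - [-0.00466,0.00012,0]
    - [-0.00466,0.00012,0]
    - [-0.00466,0.00012,0]
    - [-0.00466,0.00012,0]
    - [-0.00466,0.00012,0]
    - [0,0,0]
    - [0,0,0]
  twist:
    - [0,0,0]
    - [0,0,0]
    - [0,0,0]
    - [0,0,-0.0524]
    - [0,0,-0.0524]
    - [0,0,-0.0524]
    - [0,0,-0.0524]
    - [0,0,-0.0524]
    - [0,0,-0.0524]
    - [0,0,-0.0524]
    - [0,0,-0.0524]
    - [0,0,-0.0524]
    - [0,0,-0.0524]
    - [0,0,-0.0524]
    - [0,0,-0.0524]
    - [0,0,-0.0524]
    - [0,0,-0.0524]
    - [0,0,-0.0524]
    - [0,0,0]
    - [0,0,0]

```text
clock: 14.2
position: [0.444, -0.0766, 0.0473]
tool_rot: [3.141, -0.0, 1.446]
force: [0.6, 0.3, -0.1]
grip_width: 0.0001
finger_force: 0.0
```

Request:
apply_moves:
  claw: [0,0,0,0,0,0,0,0,0,0,0,0,0,0,0,0,0]
  xyz:
    - [-0.00466,0.00012,0]
    - [-0.00466,0.00012,0]
    - [-0.00466,0.00012,0]
    - [-0.00466,0.00012,0]
    - [-0.00466,0.00012,0]
    - [-0.00466,0.00012,0]
    - [-0.00466,0.00012,0]
    - [-0.00466,0.00012,0]
    - [-0.00466,0.00012,0]
    - [-0.00466,0.00012,0]
    - [-0.00466,0.00012,0]
    - [-0.00466,0.00012,0]
    - [-0.00466,0.00012,0]
    - [-0.00466,0.00012,0]
    - [-0.00466,0.00012,0]
    - [0,0,0]
    - [0,0,0]
  twist:
    - [0,0,-0.0524]
    - [0,0,-0.0524]
    - [0,0,-0.0524]
    - [0,0,-0.0524]
    - [0,0,-0.0524]
    - [0,0,-0.0524]
    - [0,0,-0.0524]
    - [0,0,-0.0524]
    - [0,0,-0.0524]
    - [0,0,-0.0524]
    - [0,0,-0.0524]
    - [0,0,-0.0524]
    - [0,0,-0.0524]
    - [0,0,-0.0524]
    - [0,0,-0.0524]
    - [0,0,0]
    - [0,0,0]

```text
clock: 15.9
position: [0.4619, -0.1417, 0.0472]
tool_rot: [-3.142, -0.0, 2.232]
force: [0.1, -0.4, -0.4]
grip_width: -0.0003
finger_force: 0.0
```

Request:
apply_moves:
  claw: [0,0,0,0,0,0,0,0,0,0,0]
  xyz:
    - [0,-0.008,0]
    - [0,-0.008,0]
    - [0,-0.009,0]
    - [0,-0.009,0]
    - [0,0,-0.02]
    - [0,0,-0.02]
    - [0,0,-0.02]
    - [0,0,-0.02]
    - [0,0,-0.02]
    - [0,0,0]
    - [0,0,0]
  twist:
    - [0,0,0]
    - [0,0,0]
    - [0,0,0]
    - [0,0,0]
    - [0,0,0]
    - [0,0,0]
    - [0,0,0]
    - [0,0,0]
    - [0,0,0]
    - [0,0,0]
    - [0,0,0]

```text
clock: 17.0
position: [0.4349, -0.163, 0.1474]
tool_rot: [3.141, 0.0, 2.234]
force: [-0.2, 0.9, -0.4]
grip_width: 0.0002
finger_force: 0.0
```

```bash
python3 - <<'E'
from h import *
s=bot.grab_frame('side'); t=bot.grab_frame('top')
a=cv2.resize(s['img'][160:280,240:370],(390,360),interpolation=cv2.INTER_CUBIC)
b=cv2.resize(t['img'][190:310,275:405],(390,360),interpolation=cv2.INTER_CUBIC)
cv2.imwrite('pics/g.png',np.hstack([a,b])[:,:,::-1])
for c in ('side','top'):print(c,[(np.round(d['position'],3),d['score']) for d in bot.find_in(c,'setting_disc')])
o=bot.observe();print(o['position'],o['clock'])
x=np.array([.5326+.047*np.cos(.1243),-.0874-.047*np.sin(.1243),.071]);m=proj(s,x);print('expected disc in crop',(m[0]-240)*3,(m[1]-160)*3)
E
```

```text
side [(array([ 0.531, -0.08 ,  0.066]), 0.64)]
top [(array([ 0.531, -0.084,  0.064]), 0.94), (array([ 0.58 , -0.351,  0.116]), 0.58)]
[ 0.43473915 -0.16278259  0.14661235] 17.2
expected disc in crop 210.5863153541638 200.25113907704355
```

View pics/g.png

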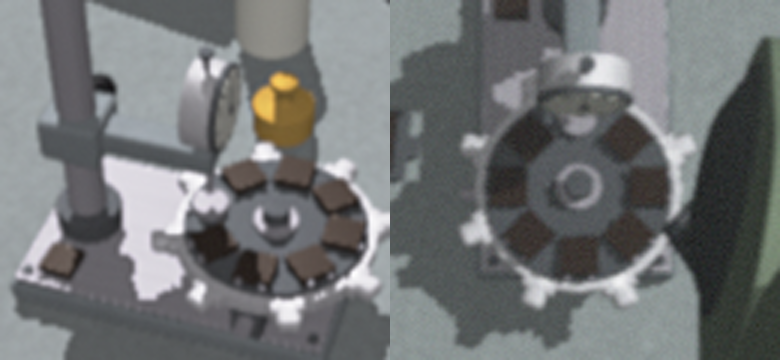

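The setting disc is at crop (210,200), exactly where it was expected under the spindle. The wheel is seated, the other seven places hold coupons, the arm is clear and the bystanders in view have not moved.

```bash
python3 -c "
from workcell import bot
print(bot.job_done())"
```

```text
the job is handed in; nothing more can be done
None
```

I turned the wheel four clicks anticlockwise; the last pictures show the setting disc under the spindle with the wheel seated and the arm clear. I handed the job in at about 17 s, and no verdict came back.

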